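Aim the bench lamp at the job in the drill vise

ROBOT

A 6-joint arm with a two-finger parallel gripper is mounted at the origin on the work surface. World frame = base frame: x ahead of the robot, y to its left, z up, the work surface at z = 0. Lengths are in mm, angles in rad, forces in N, time in s.
With the tool pointing down it reaches from about 350 to 775 mm from the base axis. Payload 7.3 kg.
Tool frame: the origin (TCP) lies at the very end of the fingers, on their centre line; the grasp point (between the pads) lies bot.grip_point_offset behind it (bot.grip_point_offset is the distance from the TCP to the grasp point, in mm); z points along the fingers, y is the line along which they close (so a half turn about z gives the same grasp; the last joint's range is limited). The gripper opens to 92 mm and grips with 3 to 60 N. Pads are 19 mm wide; open, the fingers measure 130 mm over their backs; the gripper's body (75 mm by 190 mm) begins 47 mm behind the grasp point.
Start: joints at [1.157, 0.342, 1.524, -0, 1.275, -0.146], TCP at [138.905, 506.311, 226.741] pointing down, gripper open.
Joint ranges: [-2.53, 2.53], [-0.77, 2.02], [0.04, 2.7], [-1, 4.14], [0.28, 2.66], [-3.11, 3.11]. Speed limits (rad/s): [2.57, 2.57, 3.14, 3.14, 3.14, 3.14].

INTERFACE

Orientations are given as [roll, pitch, yaw] about the fixed x, y, z axes, in that order (R = Rz(yaw) Ry(pitch) Rx(roll)).
In Python, from plant import bot gives the robot as it stands. The module is installed in compiled form; this text tells all that it offers.
- The arm moves only by the tool carry_out, never from a script. Its argument "plan" is a list of rows, each an object of numbers: "tx", "ty", "tz": the shift along the world's x, y, z in mm; "rx", "ry", "rz": the turn, a rotation vector about the world's x, y, z in rad. A call has 1 to 12 rows; each row shifts and turns the commanded pose from where the row before left it; what a row does not reach is not made up. A row lasts 1/10 s, in which the tool goes at most 50 mm and 8.59 degrees, less where a joint would pass 70% of its speed; a pose out of reach is approached as far as the arm can. A call with a gripper value outside its range is refused whole. "gripper" is the closure, from 0 (fully open) to 1 (shut), set as the call begins (left out, the last holds). The fingers move at their own pace and stop on an object; the grip force is fixed at half the most. Time passes only in rows, so rows that do not move let the fingers close. It gives the time, the measured TCP pose, the force, the opening and the grip force at its end, in the units of the state.
- bot.get_obs(): the state, without advancing time (a new reading comes with each control period).
- bot.capture(name): name is "scene" or "side" or "wrist"; returns the picture (480x640x3 uint8, red, green, blue); there is no depth.
- bot.camera_model(name): a dict with "camera_matrix" (3x3 intrinsics, pixels), "dist" ([k1, k2, p1, p2, k3] as OpenCV has them; the pictures are not rectified), "R" (3x3) and "t" (3): a world point X has camera coordinates R X + t. Camera axes: x right, y down, z forward; pixel columns grow to the right and rows downward; lengths in mm; the calibration is good to about 2 mm. A picture is of the moment at which its call begins: read the wrist's pose just before it. camera_model takes no time and is no camera call; for the wrist camera it gives the pose at the moment of the call.
- bot.close_job(): hands the job in; it is judged then, once.
The state is a dict: "time": time; "joint_positions": joint angles; "dq": joint speeds; "tau": joint torques, N m; "tool_pos": TCP position; "tcp_rot": TCP orientation; "contact_force": force on the tool from outside, world axes, zero at the start; "moment": the same for the moment, N m; "grip_width": finger opening in mm; "finger_force": force on a finger pad.
Only numpy, scipy, OpenCV 4.12 (cv2) and the standard library are available. Lean on these libraries where they do the work, as an engineer would, in place of code of your own. Each camera call takes 0.05 s, during which the arm holds its last target. There are 200 camera calls.

TASK

Aim the bench lamp at the job: swivel it on its stand and tip its head forward, so that the white light panel points straight at the middle of the top of the aluminium block clamped in the low drill vise. Then let go, and leave all the other things on the bench as they are.

Things in the scene. Friction and masses are not known exactly. Their poses are not given: they have to be found in the camera images.
- lamp: The bench lamp's stand, bolted to the bench: grey round foot 120 mm across and 34 mm high with a post 30 mm across. Origin: centre of the foot's underside. It carries a 226 mm wide aluminium yoke and in it the lamp head. The swivel axis is this body's vertical z axis; the tilt axis is level, crosses the swivel axis 230 mm above the origin, and runs along the yoke. With both joints at 0 the light panel faces this body's -x.
- swivel (a joint): Swivel of yoke and head on the stand, rad, counter-clockwise seen from above; at 0 the panel faces the stand's -x. Range -1.7 to 1.7. Stiff: about 0.12 N m turns it, and it stays where it is left.
- tilt (a joint): Tilt of the head in the yoke, rad; 0 = head upright, panel facing level; positive = the top leans forward to the side the panel faces, so that it looks down. Range -0.5 to 1.0. Stiff: about 0.25 N m turns it, and it stays where it is left.
- lamp_face (a point): Centre of the lamp head's white light panel, 14 mm in front of the tilt axis. Axes turn with the head: -x is the way the light points (square out of the panel), y along the head's width, z up the head to the tab. The head is a grey box 190 mm wide (y), 120 mm high (z), 26 mm thick (x), centred on the tilt axis, with cooling fins on its back reaching 22 mm behind the tilt axis.
- lamp_tab (a point): Where to take the steel tab on top of the head: a flat plate 60 mm wide (y), 8 mm thick (x), standing 64 mm above the head's top edge, in the head's middle plane. This point is its middle, 100 mm from the tilt axis up the head; the tab spans 60 to 124 mm from that axis. Axes as lamp_face.
- drill_vise: Low drill vise, bolted down: 190 mm long (x) and 100 mm wide (y), jaws 53 mm high; screw with a short cross bar at its +x end, reaching 122 mm from the origin. Origin: middle of the underside. It stands to the left or to the right in front of the lamp.
- job (a point): Middle of the top face of the job: an aluminium block 56 x 70 mm clamped between the vise's jaws, with a dark 32 mm bore and two small holes in its top, 60 mm above the bench. The point to aim at.
- bearing: Loose steel bearing housing (bystander, 1.2 kg): foot 50 x 150 mm, 81 mm high, with a round bored boss; stands on the side where the vise is not. Origin: middle of the underside.
- wrench: Loose wrench 180 mm long lying on the bench (bystander). Origin near its middle.
- hammer: Loose hammer 250 mm long lying on the bench (bystander). Origin near its middle.
- oil: Loose white oil bottle 60 mm across, 160 mm high (bystander). Origin: middle of the underside.
- tin: Loose tin 72 mm across, 110 mm high (bystander). Origin: middle of the underside.
- square: Loose try square: stock 100 x 18 x 18 mm, blade 140 mm (bystander). Origin near the middle of the stock.
- brush: Loose brush 200 mm long lying on the bench (bystander). Origin near its middle.
Things that resemble listed ones, but are neither listed nor needed, are in the scene too. Leave any orange look-alike of the drill_vise alone.

How it is judged (in metres and radians):
At the end, for the whole second after the job is handed in: The line square out of the middle of the light panel passes the middle of the job's top face within 40 mm sideways and within 40 mm up or down (measured along the panel's width and height), the panel facing the job; swivel and tilt at rest (under 0.05 rad/s) (x of job in the frame of lamp_face below -0.08 m and y of job in the frame of lamp_face between -0.04 and 0.04 m and z of job in the frame of lamp_face between -0.04 and 0.04 m and velocity of joint swivel between -0.05 and 0.05 rad/s and velocity of joint tilt between -0.05 and 0.05 rad/s); the robot touches nothing.
It fails at once if one of the loose things (bearing housing, wrench, hammer, oil bottle, tin, try square, brush) is shifted more than 30 mm (distance of any of bearing, wrench, hammer, oil, tin, square, brush from where it was at the start of the episode above 0.03 m).
It also fails if it takes over 42 s, if anything falls off the work surface, if the arm or the gripper's body presses on something with over 40 N, if the wrist force passes 120 N, or if a joint passes its speed limit or range.

## Working session

There is one attempt and no reset: what is moved stays moved. The work goes in short steps, Python scripts to look and compute and a tool call to move; the robot and the scene stay as the last step left them, time stands still between calls to the robot, and variables do not carry over. Pictures are saved under pics/ and viewed, at most 10 in all, crops included, and the job is handed in when it is done.

Besides the shell and the picture viewer there is one more tool, called after "Request:" as name([rows], argument=value, ...), one row to a line, values as JSON. carry_out: Moves the arm, as the interface text tells. Its arguments: {"type":"object","properties":{"plan":{"type":"array"},"gripper":{"type":"number"}},"required":["plan"]}

```bash
mkdir -p pics; python3 - <<'E'
from plant import bot
import cv2,numpy as np
for n in("scene","side"):
    im=bot.capture(n);cv2.imwrite(f"pics/{n}0.png",im[:,:,::-1])
    m=bot.camera_model(n);print(n,np.round(m["camera_matrix"],1).tolist(),np.round(m["dist"],3),np.round(m["R"],3).tolist(),np.round(m["t"]))
o=bot.get_obs();print(o["time"],o["tool_pos"],o["tcp_rot"],bot.grip_point_offset)
E
```

```text
scene [[467.4, 0.0, 318.4], [0.0, 467.4, 236.4], [0.0, 0.0, 1.0]] [-0.076  0.     0.     0.     0.   ] [[-0.01, 1.0, 0.011], [0.513, 0.015, -0.858], [-0.858, -0.003, -0.513]] [  39.  -67. 1800.]
side [[553.2, 0.0, 321.0], [0.0, 553.2, 236.8], [0.0, 0.0, 1.0]] [-0.093  0.     0.     0.     0.   ] [[-0.996, -0.094, 0.002], [-0.071, 0.743, -0.665], [0.061, -0.663, -0.746]] [ 474.  193. 1481.]
0.1 [138.74481599 505.96529677 226.09086664] [-3.14020240e+00 -1.74051557e-04  2.87382793e+00] 18.8
```

View pics/scene0.png

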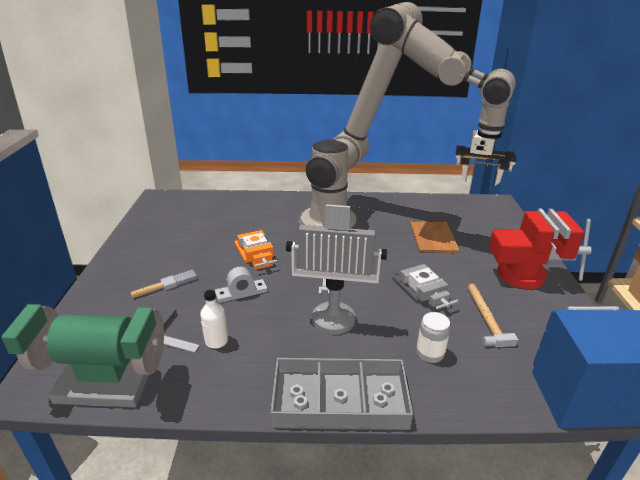

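View pics/side0.png

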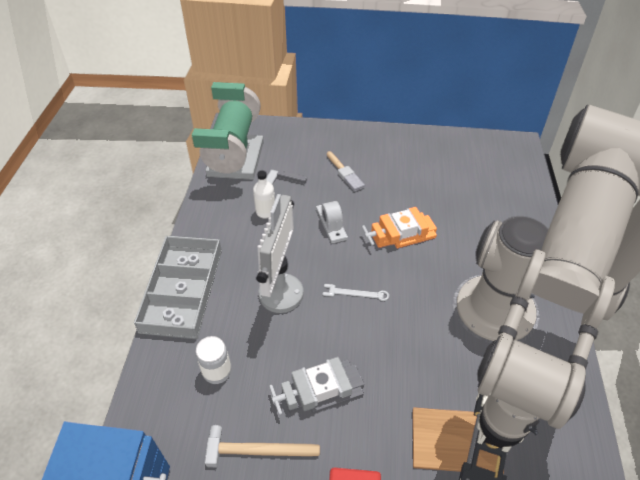

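The grey vise in scene (423,277) / side (320,383), at +y, has the aluminium block with the bore and matches the description. The orange one, scene (256,247) / side (403,228), is the look-alike. The lamp foot is at scene (334,318) / side (281,293). I'll enlarge both to confirm and to get pixels.

```bash
python3 - <<'E'
import cv2,numpy as np
a=cv2.imread("pics/scene0.png");b=cv2.imread("pics/side0.png")
A=cv2.resize(a[195:335,275:475],None,fx=4,fy=4,interpolation=cv2.INTER_CUBIC)
B=cv2.resize(b[160:420,210:410],None,fx=2.3,fy=2.3,interpolation=cv2.INTER_CUBIC)
cv2.imwrite("pics/cA.png",A);cv2.imwrite("pics/cB.png",B);print(A.shape,B.shape)
E
```

```text
(560, 800, 3) (598, 460, 3)
```

View pics/cA.png

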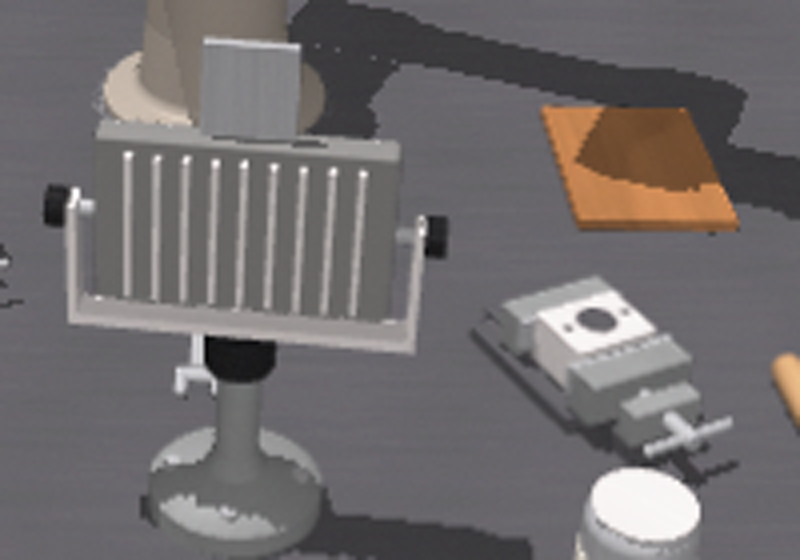

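View pics/cB.png

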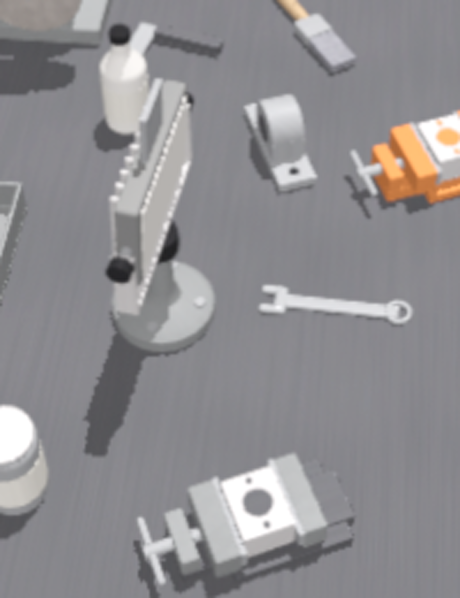

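```bash
cat >h.py <<'E'
from plant import bot
import cv2,numpy as np
def ray(n,p,m=None):
    m=m or bot.camera_model(n);R=np.array(m["R"]);t=np.array(m["t"]).ravel()
    u=cv2.undistortPoints(np.float64([[p]]),np.array(m["camera_matrix"]),np.array(m["dist"]))[0,0]
    d=R.T@np.r_[u,1];return -R.T@t,d/np.linalg.norm(d)
def plane(n,p,z,m=None):
    c,d=ray(n,p,m);return c+d*(z-c[2])/d[2]
def tri(*rs):
    A=sum(np.eye(3)-np.outer(d,d) for c,d in rs);b=sum((np.eye(3)-np.outer(d,d))@c for c,d in rs)
    X=np.linalg.solve(A,b);return X,[np.linalg.norm(np.cross(X-c,d)) for c,d in rs]
def sc(x,y):return ((x+.5)/4-.5+275,(y+.5)/4-.5+195)
def si(x,y):return ((x+.5)/2.3-.5+210,(y+.5)/2.3-.5+160)
E
python3 - <<'E'
from h import *
np.set_printoptions(precision=1,suppress=True)
S=lambda *p:ray("scene",sc(*p));D=lambda *p:ray("side",si(*p))
print("bore",plane("scene",sc(597,320),60),plane("side",si(258,502),60),tri(S(597,320),D(258,502)))
kl=tri(S(57,205),D(188,100));kr=tri(S(437,237),D(120,270));print(kl,kr,(kl[0]+kr[0])/2)
print("foot",plane("side",si(163,302),34),plane("scene",sc(236,500),17))
for p in((204,39),(300,45),(200,133),(298,140)):print("tab",p,[plane("scene",sc(*p),z) for z in(290,350)])
print("tabtop",tri(S(204,39),D(158,83)),tri(S(300,45),D(181,83)))
E
```

```text
bore [445.1 279.6  60. ] [447.4 278.6  60. ] (array([447.3, 279.2,  61.4]), [np.float64(0.15837323030364236), np.float64(0.15837323030379985)])
(array([ 563.7, -112.8,  230.5]), [np.float64(2.246235131504514), np.float64(2.246235131504468)]) (array([599.4, 128.6, 231.5]), [np.float64(0.03505714540407777), np.float64(0.035057145404103214)]) [581.6   7.9 231. ]
foot [582.2  21.4  34. ] [602.5   8.9  17. ]
tab (204, 39) [array([446.9, -17.7, 290. ]), array([564.9, -19.3, 350. ])]
tab (300, 45) [array([453.7,  47.1, 290. ]), array([571. ,  38.8, 350. ])]
tab (200, 133) [array([575.2, -20.6, 290. ]), array([679.8, -21.9, 350. ])]
tab (298, 140) [array([582.1,  39.8, 290. ]), array([685.9,  32.3, 350. ])]
tabtop (array([574.9, -17.8, 353.2]), [np.float64(2.353908084030903), np.float64(2.353908084030895)]) (array([557.1,  23.3, 362. ]), [np.float64(23.3561246127005), np.float64(23.356124612700416)])
```

The crops confirm it: grey vise with the silver block and bore at side (322,378), pivot at about (582,8,230) with the height right, and head yaw about -0.15. The target yaw is about -1.11 and the target tilt about 0.51. Next I raise the arm and go above the tab.

Request:
carry_out([
  {"tz":50},
  {"tz":50},
  {"tz":50},
  {"tz":50},
  {"tx":32,"ty":-23,"rz":-0.1},
  {"tx":32,"ty":-23,"rz":-0.1},
  {"tx":32,"ty":-23,"rz":-0.1},
  {"tx":32,"ty":-23,"rz":-0.1},
  {"tx":32,"ty":-23,"rz":-0.1},
  {"tx":32,"ty":-23,"rz":-0.1},
  {"tx":32,"ty":-23,"rz":-0.1},
  {"tx":32,"ty":-23,"rz":-0.1},
], gripper=0)

```text
invalid input at $.plan[0]: expected keys tx, ty, tz, rx, ry, rz
```

All six keys are needed in every row.

Request:
carry_out([
  {"tx":0,"ty":0,"tz":50,"rx":0,"ry":0,"rz":0},
  {"tx":0,"ty":0,"tz":50,"rx":0,"ry":0,"rz":0},
  {"tx":0,"ty":0,"tz":50,"rx":0,"ry":0,"rz":0},
  {"tx":0,"ty":0,"tz":50,"rx":0,"ry":0,"rz":0},
  {"tx":32,"ty":-23,"tz":0,"rx":0,"ry":0,"rz":-0.1},
  {"tx":32,"ty":-23,"tz":0,"rx":0,"ry":0,"rz":-0.1},
  {"tx":32,"ty":-23,"tz":0,"rx":0,"ry":0,"rz":-0.1},
  {"tx":32,"ty":-23,"tz":0,"rx":0,"ry":0,"rz":-0.1},
  {"tx":32,"ty":-23,"tz":0,"rx":0,"ry":0,"rz":-0.1},
  {"tx":32,"ty":-23,"tz":0,"rx":0,"ry":0,"rz":-0.1},
  {"tx":32,"ty":-23,"tz":0,"rx":0,"ry":0,"rz":-0.1},
  {"tx":32,"ty":-23,"tz":0,"rx":0,"ry":0,"rz":-0.1},
], gripper=0)

```text
time: 1.3
tool_pos: [395.9, 321.1, 426.4]
tcp_rot: [-3.141, -0.0, 2.07]
contact_force: [0.5, 0.1, -0.5]
grip_width: 92.3
finger_force: 0.0
```

Request:
carry_out([
  {"tx":23,"ty":-39,"tz":0,"rx":0,"ry":0,"rz":-0.08},
  {"tx":23,"ty":-39,"tz":0,"rx":0,"ry":0,"rz":-0.08},
  {"tx":23,"ty":-39,"tz":0,"rx":0,"ry":0,"rz":-0.08},
  {"tx":23,"ty":-39,"tz":0,"rx":0,"ry":0,"rz":-0.08},
  {"tx":23,"ty":-39,"tz":0,"rx":0,"ry":0,"rz":-0.08},
  {"tx":23,"ty":-39,"tz":0,"rx":0,"ry":0,"rz":-0.08},
  {"tx":23,"ty":-39,"tz":0,"rx":0,"ry":0,"rz":-0.08},
  {"tx":22,"ty":-40,"tz":0,"rx":0,"ry":0,"rz":-0.09},
  {"tx":0,"ty":0,"tz":0,"rx":0,"ry":0,"rz":0},
], gripper=0)

```text
time: 2.2
tool_pos: [579.7, 4.3, 424.2]
tcp_rot: [-3.139, 0.002, 1.415]
contact_force: [-0.8, -1.0, -0.5]
grip_width: 91.9
finger_force: 0.0
```

```bash
python3 - <<'E'
from h import *
m=bot.camera_model("wrist");im=bot.capture("wrist");o=bot.get_obs()
cv2.imwrite("pics/w1.png",im[:,:,::-1]);import pickle;pickle.dump(m,open("w1.pkl","wb"))
print(o["tool_pos"],o["tcp_rot"])
# expected pixels of tab top ends
P=np.array([582,8,0.]);ey=np.array([.146,.989,0])
X=np.array([P+[-3,0,354]-30*ey,P+[-3,0,354]+30*ey,P+[-3,0,354]])
print(cv2.projectPoints(X,cv2.Rodrigues(np.array(m["R"]))[0],np.array(m["t"]).reshape(3,1),np.array(m["camera_matrix"]),np.array(m["dist"]))[0].round())
E
```

```text
[578.6881275    6.88860149 424.88483039] [-3.13864128e+00  2.31932521e-04  1.41981778e+00]
[[[320. 285.]]

 [[319. 202.]]

 [[320. 245.]]]
```

View pics/w1.png

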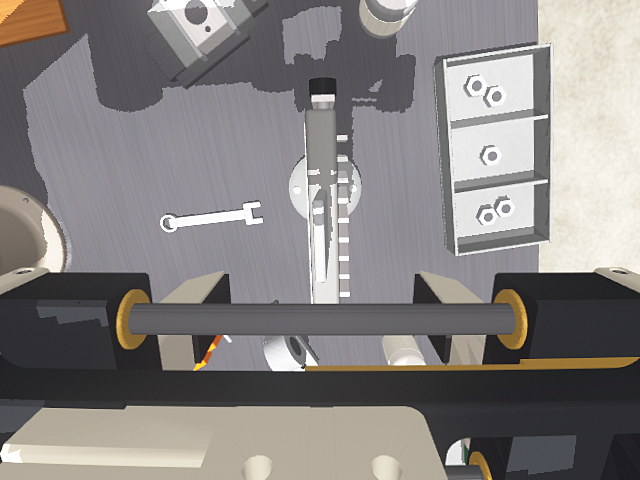

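The wrist view shows the tab edge at (322,190–285), midway between the fingers (230 and 415) and where I predicted it. I descend and close on it.

Request:
carry_out([
  {"tx":0,"ty":0,"tz":-30,"rx":0,"ry":0,"rz":0},
  {"tx":0,"ty":1,"tz":-30,"rx":0,"ry":0,"rz":0},
  {"tx":0,"ty":0,"tz":-30,"rx":0,"ry":0,"rz":0},
  {"tx":0,"ty":0,"tz":-22,"rx":0,"ry":0,"rz":0},
  {"tx":0,"ty":0,"tz":0,"rx":0,"ry":0,"rz":0},
], gripper=0)

```text
time: 2.75
tool_pos: [576.0, 11.8, 311.8]
tcp_rot: [-3.135, -0.0, 1.426]
contact_force: [-0.8, 0.9, -0.2]
grip_width: 91.9
finger_force: 0.0
```

Request:
carry_out([
  {"tx":0,"ty":0,"tz":0,"rx":0,"ry":0,"rz":0},
  {"tx":0,"ty":0,"tz":0,"rx":0,"ry":0,"rz":0},
  {"tx":0,"ty":0,"tz":0,"rx":0,"ry":0,"rz":0},
  {"tx":0,"ty":0,"tz":0,"rx":0,"ry":0,"rz":0},
  {"tx":0,"ty":0,"tz":0,"rx":0,"ry":0,"rz":0},
  {"tx":0,"ty":0,"tz":0,"rx":0,"ry":0,"rz":0},
  {"tx":0,"ty":0,"tz":0,"rx":0,"ry":0,"rz":0},
  {"tx":0,"ty":0,"tz":0,"rx":0,"ry":0,"rz":0},
  {"tx":0,"ty":0,"tz":0,"rx":0,"ry":0,"rz":0},
  {"tx":0,"ty":0,"tz":0,"rx":0,"ry":0,"rz":0},
], gripper=1)

```text
time: 3.75
tool_pos: [577.9, 10.3, 314.7]
tcp_rot: [-3.142, -0.0, 1.424]
contact_force: [0.2, -0.8, 0.0]
grip_width: 16.4
finger_force: 0.0
```

Request:
carry_out([
  {"tx":0,"ty":0,"tz":0,"rx":0,"ry":0,"rz":0},
  {"tx":0,"ty":0,"tz":0,"rx":0,"ry":0,"rz":0},
  {"tx":0,"ty":0,"tz":0,"rx":0,"ry":0,"rz":0},
  {"tx":0,"ty":0,"tz":0,"rx":0,"ry":0,"rz":0},
], gripper=1)

```text
time: 4.15
tool_pos: [579.7, 10.1, 314.8]
tcp_rot: [3.137, -0.0, 1.424]
contact_force: [5.4, -0.1, -4.3]
grip_width: 8.9
finger_force: 29.6
```

Request:
carry_out([
  {"tx":0,"ty":0,"tz":0,"rx":0,"ry":0,"rz":-0.08},
  {"tx":0,"ty":0,"tz":0,"rx":0,"ry":0,"rz":-0.08},
  {"tx":0.5,"ty":0,"tz":0,"rx":0,"ry":0,"rz":-0.08},
  {"tx":0,"ty":0,"tz":0,"rx":0,"ry":0,"rz":-0.08},
  {"tx":0.5,"ty":0,"tz":0,"rx":0,"ry":0,"rz":-0.08},
  {"tx":0,"ty":0,"tz":0,"rx":0,"ry":0,"rz":-0.08},
  {"tx":0.5,"ty":0,"tz":0,"rx":0,"ry":0,"rz":-0.08},
  {"tx":0,"ty":0,"tz":0,"rx":0,"ry":0,"rz":-0.08},
  {"tx":0.5,"ty":0,"tz":0,"rx":0,"ry":0,"rz":-0.08},
  {"tx":0,"ty":0,"tz":0,"rx":0,"ry":0,"rz":-0.08},
  {"tx":0,"ty":0,"tz":0,"rx":0,"ry":0,"rz":-0.08},
  {"tx":0,"ty":0,"tz":0,"rx":0,"ry":0,"rz":-0.08},
], gripper=1)

```text
time: 5.35
tool_pos: [583.3, 10.9, 314.9]
tcp_rot: [3.138, -0.008, 0.462]
contact_force: [15.0, 3.1, -5.1]
grip_width: 8.1
finger_force: 29.8
```

Request:
carry_out([
  {"tx":0,"ty":0,"tz":0,"rx":0,"ry":0,"rz":0},
  {"tx":0,"ty":0,"tz":0,"rx":0,"ry":0,"rz":0},
], gripper=1)

```text
time: 5.55
tool_pos: [583.4, 10.6, 314.9]
tcp_rot: [3.138, -0.008, 0.464]
contact_force: [14.6, 3.0, -4.4]
grip_width: 7.8
finger_force: 29.9
```

Request:
carry_out([
  {"tx":-2.4,"ty":4.9,"tz":-0.2,"rx":-0.057,"ry":-0.0285,"rz":0},
  {"tx":-2.4,"ty":4.8,"tz":-0.5,"rx":-0.057,"ry":-0.0285,"rz":0},
  {"tx":-2.4,"ty":4.8,"tz":-0.9,"rx":-0.057,"ry":-0.0285,"rz":0},
  {"tx":-2.4,"ty":4.7,"tz":-1.2,"rx":-0.057,"ry":-0.0285,"rz":0},
], gripper=1)

```text
time: 5.95
tool_pos: [573.8, 29.3, 311.9]
tcp_rot: [2.88, -0.007, 0.466]
contact_force: [16.9, -3.7, -11.5]
grip_width: 7.9
finger_force: 30.0
```

Request:
carry_out([
  {"tx":-2.3,"ty":4.7,"tz":-1.5,"rx":-0.057,"ry":-0.0285,"rz":0},
  {"tx":-2.3,"ty":4.6,"tz":-1.9,"rx":-0.057,"ry":-0.0285,"rz":0},
  {"tx":-2.2,"ty":4.4,"tz":-2.2,"rx":-0.057,"ry":-0.0285,"rz":0},
  {"tx":-2.1,"ty":4.3,"tz":-2.5,"rx":-0.057,"ry":-0.0285,"rz":0},
  {"tx":0,"ty":0,"tz":0,"rx":0,"ry":0,"rz":0},
  {"tx":0,"ty":0,"tz":0,"rx":0,"ry":0,"rz":0},
], gripper=1)

```text
time: 6.55
tool_pos: [564.1, 47.3, 303.3]
tcp_rot: [2.628, -0.002, 0.468]
contact_force: [14.1, -6.4, -10.2]
grip_width: 7.8
finger_force: 30.1
```

```bash
python3 - <<'E'
from h import *
from scipy.spatial.transform import Rotation as R
o=bot.get_obs();r=R.from_euler("xyz",o["tcp_rot"]).as_matrix();print(o["tool_pos"],o["joint_positions"])
p=o["tool_pos"]-18.8*r[:,2];print("tool z",r[:,2],"y",r[:,1],"pivot-from-grip",p+102*r[:,2])
im=[bot.capture(n)[:,:,::-1] for n in("scene","side")]
A=cv2.resize(im[0][150:330,250:450],None,fx=2,fy=2,interpolation=3);B=cv2.resize(im[1][160:340,200:400],None,fx=2,fy=2,interpolation=3)
cv2.imwrite("pics/t1.png",np.hstack([A,B]))
E
```

```text
[564.05227893  47.27568116 303.3045157 ] [ 0.21618271  0.32042065  1.45591665 -0.52157713  1.26677937  1.45439409]
tool z [ 0.22329353 -0.43769024 -0.87095767] y [ 0.39162377 -0.77794818  0.49135267] pivot-from-grip [582.6303005   10.85985348 230.84083784]
```

View pics/t1.png

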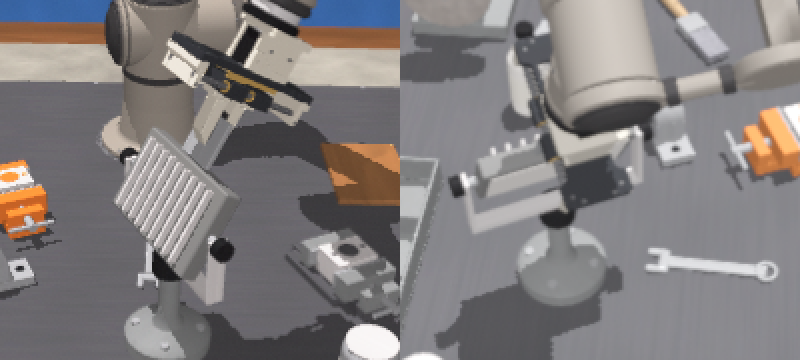

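The lamp is swivelled and tilted with the tool: aim (-0.39, 0.78, -0.49), against (-0.39, 0.78, -0.49) needed. I let go and retreat along the fingers.

Request:
carry_out([
  {"tx":0,"ty":0,"tz":0,"rx":0,"ry":0,"rz":0},
  {"tx":0,"ty":0,"tz":0,"rx":0,"ry":0,"rz":0},
  {"tx":0,"ty":0,"tz":0,"rx":0,"ry":0,"rz":0},
  {"tx":0,"ty":0,"tz":0,"rx":0,"ry":0,"rz":0},
  {"tx":0,"ty":0,"tz":0,"rx":0,"ry":0,"rz":0},
  {"tx":0,"ty":0,"tz":0,"rx":0,"ry":0,"rz":0},
  {"tx":0,"ty":0,"tz":0,"rx":0,"ry":0,"rz":0},
  {"tx":0,"ty":0,"tz":0,"rx":0,"ry":0,"rz":0},
  {"tx":0,"ty":0,"tz":0,"rx":0,"ry":0,"rz":0},
  {"tx":0,"ty":0,"tz":0,"rx":0,"ry":0,"rz":0},
], gripper=0)

```text
time: 7.65
tool_pos: [561.4, 47.5, 303.9]
tcp_rot: [2.632, 0.0, 0.464]
contact_force: [0.3, 0.0, -1.0]
grip_width: 83.1
finger_force: 0.0
```

Request:
carry_out([
  {"tx":-4.5,"ty":8.8,"tz":17.4,"rx":0,"ry":0,"rz":0},
  {"tx":-4.5,"ty":8.8,"tz":17.4,"rx":0,"ry":0,"rz":0},
  {"tx":-4.5,"ty":8.8,"tz":17.4,"rx":0,"ry":0,"rz":0},
  {"tx":-4.5,"ty":8.8,"tz":17.4,"rx":0,"ry":0,"rz":0},
  {"tx":-4.5,"ty":8.8,"tz":17.4,"rx":0,"ry":0,"rz":0},
  {"tx":-4.5,"ty":8.8,"tz":17.4,"rx":0,"ry":0,"rz":0},
  {"tx":-20,"ty":30,"tz":30,"rx":0,"ry":0,"rz":0},
  {"tx":-30,"ty":35,"tz":15,"rx":0,"ry":0,"rz":0},
  {"tx":-30,"ty":35,"tz":0,"rx":0,"ry":0,"rz":0},
  {"tx":-30,"ty":35,"tz":0,"rx":0,"ry":0,"rz":0},
  {"tx":-30,"ty":35,"tz":0,"rx":0,"ry":0,"rz":0},
  {"tx":-30,"ty":35,"tz":0,"rx":0,"ry":0,"rz":0},
], gripper=0)

```text
time: 8.85
tool_pos: [363.0, 306.4, 453.4]
tcp_rot: [2.632, -0.0, 0.464]
contact_force: [0.8, -0.3, -0.3]
grip_width: 91.8
finger_force: 0.0
```

```bash
python3 - <<'E'
from h import *
im=[bot.capture(n)[:,:,::-1] for n in("scene","side")]
A=cv2.resize(im[0][190:330,270:400],None,fx=3,fy=3,interpolation=2);B=cv2.resize(im[1][190:330,210:340],None,fx=3,fy=3,interpolation=2)
cv2.imwrite("pics/t2.png",np.hstack([A,B]));cv2.imwrite("pics/f_scene.png",im[0]);cv2.imwrite("pics/f_side.png",im[1])
o=bot.get_obs();print(o["tool_pos"],o["contact_force"])
E
```

```text
[361.54850342 308.88553339 452.77780314] [ 0.25996251 -0.93498549  0.91506743]
```

View pics/t2.png

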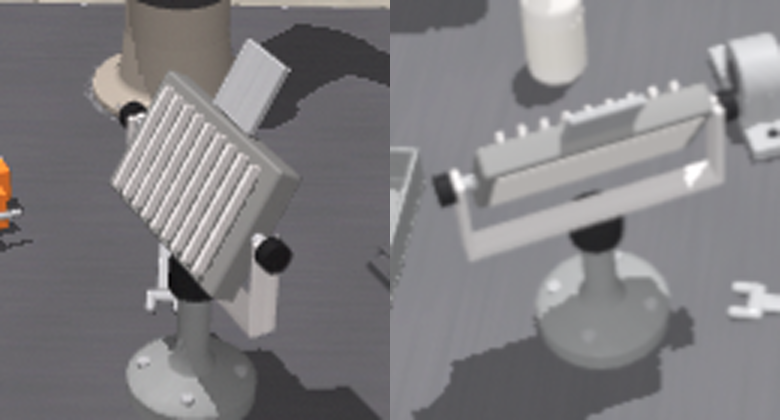

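The lamp is released and standing free. Knobs are at scene crop (131,115) and (273,255) and side crop (337,105) and (57,189). The tab's top edge is at scene crop (250,40)–(290,70). I work out the aim from these.

```bash
python3 - <<'E'
from h import *
np.set_printoptions(precision=3,suppress=True)
s=lambda n,x,y:ray(n,((x+.5)/3-.5+(270 if n=="scene" else 210),(y+.5)/3-.5+190))
a,ea=tri(s("scene",131,115),s("side",337,105));b,eb=tri(s("scene",273,255),s("side",57,189))
P=(a+b)/2;ey=(b-a)[:2];ey=np.r_[ey/np.linalg.norm(ey),0];psi=np.arctan2(-ey[0],ey[1])
c,d=s("scene",270,55);X=c+d*((P-c)@ey)/(d@ey);f=np.array([-np.cos(psi),-np.sin(psi),0])
v=X-P;print(a,b,ea,eb,P,"psi",psi,"len",np.linalg.norm(v),"tilt",np.arctan2(v@f,v[2]))
J=np.array([447,279,60.])
for t in(np.arctan2(v@f,v[2]),.513):
    up=np.sin(t)*f+np.cos(t)*np.array([0,0,1]);print("miss y,z",(J-P)@ey,(J-P)@up)
for n in("scene","side"):
    D=cv2.absdiff(cv2.imread(f"pics/{n}0.png"),cv2.imread(f"pics/f_{n}.png")).max(2)>60
    k,_,st,_=cv2.connectedComponentsWithStats(D.astype(np.uint8));print(n,[r[:5].tolist() for r in st[1:] if r[4]>40])
E
```

```text
[477.535 -49.076 231.757] [689.933  64.3   231.55 ] [np.float64(1.5925804977906606), np.float64(1.592580497790788)] [np.float64(0.1472001193180178), np.float64(0.14720011931808938)] [583.734   7.612 231.653] psi -1.0804847069899135 len 122.5208838469968 tilt 0.5614541666673337
miss y,z 7.172165419917022 16.448787210611272
miss y,z 7.172165419917022 -0.45284796712121533
scene [[374, 1, 30, 31, 237], [406, 1, 19, 6, 60], [406, 0, 126, 165, 9335], [359, 12, 4, 21, 50], [367, 12, 6, 30, 92], [396, 13, 8, 21, 112], [334, 44, 51, 98, 938], [360, 46, 47, 116, 1128], [493, 152, 23, 34, 358], [303, 154, 9, 30, 96], [320, 157, 15, 19, 87], [462, 165, 6, 10, 47], [326, 203, 41, 26, 329], [525, 211, 24, 21, 263], [308, 224, 11, 8, 42], [314, 230, 7, 29, 110], [321, 230, 15, 36, 243], [493, 230, 39, 16, 389], [335, 232, 11, 45, 160], [415, 233, 44, 17, 315], [343, 237, 7, 21, 68], [292, 242, 30, 36, 140], [353, 249, 33, 53, 399], [343, 252, 7, 18, 44], [332, 277, 12, 12, 75], [313, 310, 26, 13, 178]]
side [[511, 87, 63, 117, 2208], [572, 99, 17, 25, 224], [535, 106, 11, 24, 44], [558, 124, 38, 59
[... 175 characters left out ...]
4, 31, 534], [348, 235, 23, 43, 281], [307, 244, 9, 9, 50], [225, 248, 7, 11, 49], [494, 251, 17, 15, 146], [532, 250, 14, 16, 106], [544, 256, 29, 7, 73], [261, 258, 10, 10, 70], [378, 259, 34, 44, 303], [270, 263, 12, 15, 90], [570, 269, 29, 26, 416], [256, 272, 13, 11, 96], [594, 276, 20, 35, 321], [285, 283, 16, 14, 136], [410, 292, 17, 13, 105], [598, 296, 25, 36, 142], [385, 299, 32, 16, 265], [374, 301, 56, 46, 1302], [458, 303, 14, 8, 58], [510, 306, 12, 20, 112], [523, 320, 9, 10, 55], [579, 334, 13, 23, 161], [493, 340, 81, 71, 3244], [478, 357, 12, 30, 165], [564, 366, 21, 39, 433], [461, 394, 43, 80, 1306], [414, 409, 52, 58, 1315], [516, 416, 17, 4, 54], [332, 468, 48, 12, 490]]
```

The measured miss is about 7 mm sideways and 0–16 mm vertically, inside the 40 mm limit. The arm is clear, so I hand in.

```bash
python3 -c "
from plant import bot
print(bot.close_job())"
```

```text
the job is handed in; nothing more can be done
None
```

The lamp is aimed at the middle of the job's top face (estimated miss about 7 mm sideways and at most 16 mm vertically, limit 40 mm), released with the arm clear and the loose things untouched, and the job is handed in; no verdict was returned.

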